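Set a batten to the red length stop on the sawing board

ROBOT

A 6-joint arm with a two-finger parallel gripper is mounted at the origin on the work surface. World frame = base frame: x ahead of the robot, y to its left, z up, the work surface at z = 0. Lengths are in m, angles in rad, forces in N, time in s.
With the tool pointing down it reaches from about 0.375 to 0.9 m from the base axis. Payload 3.1 kg.
Tool frame: the origin (TCP) lies at the very end of the fingers, on their centre line; the grasp point (between the pads) lies 19 mm behind it; z points along the fingers, y is the line along which they close (so a half turn about z gives the same grasp; the last joint's range is limited). The gripper opens to 87 mm and grips with 3 to 60 N. Pads are 19 mm wide; open, the fingers measure 117 mm over their backs; the gripper's body (75 mm by 190 mm) begins 51 mm behind the grasp point.
Start: joints at [-1.401, 0.527, 1.433, -0, 1.181, -0.178], TCP at [0.214, -0.587, 0.223] pointing down, gripper open.
Joint ranges: [-3.08, 3.08], [-0.75, 2.2], [0.22, 2.44], [-1.43, 4.57], [0, 2.65], [-2.85, 2.85]. Speed limits (rad/s): [2.79, 2.79, 3.14, 3.14, 3.14, 3.14].

INTERFACE

Orientations are given as a unit quaternion [x, y, z, w].
In Python, from rig import robot gives the robot as it stands. The module is installed in compiled form; this text tells all that it offers.
- The arm moves only by the tool servo_tool, never from a script. Its argument "rows" is one flat list of numbers, 5 for each row, row after row: the closure, from -1 (fully open) to 1 (shut), so that 0 is half open, then the shift along the tool's x, y, z in m, then the turn about the tool's z in degrees. A call has 1 to 5 rows; each row shifts and turns the commanded pose from where the row before left it, along the tool's axes as they then stand; what a row does not reach is not made up. A row lasts 1/12 s, in which the tool goes at most 41.7 mm and 7.16 degrees, less where a joint would pass 70% of its speed; a pose out of reach is approached as far as the arm can. A call with a gripper value outside its range is refused whole. The fingers move at their own pace and stop on an object; "newtons" is the grip in N (left out, the last holds). Time passes only in rows, so rows that do not move let the fingers close. It gives the time, the measured TCP pose, the force, the opening and the grip force at its end, in the units of the state.
- robot.get_obs(): the state, without advancing time (a new reading comes with each control period).
- robot.camera(name): name is "scene" or "top"; returns a dict with "pixels" (420x560x3 uint8, red, green, blue), "intrinsics" (3x3 intrinsics, pixels), "dist" ([k1, k2, p1, p2, k3] as OpenCV has them; the pictures are not rectified), "rvec" (rotation vector, rad) and "tvec" (3), from world to camera coordinates, as OpenCV has them. Camera axes: x right, y down, z forward; pixel columns grow to the right and rows downward; lengths in m; the calibration is good to about 2 mm. A picture is of the moment at which its call begins. There is no depth.
- robot.hand_in(): hands the job in; it is judged then, once.
Trained networks look in a picture, given as the dict that the camera call returned (one of the last four; its "shot" number tells which), for a name from the list of things; names that differ only in an ending like _2 or _b are one class to them, and where a whole thing is asked for, a point or a joint stands for the part that bears it (a point fixed in the world has none). Each returns a list of dicts, best first, with "score" (0 to 1); they miss things now and then, are a little off and sometimes report something else, mostly with a low value. They report only what shows in the picture. A call takes as long as a camera call. They do not tell look-alikes from the thing itself.
- robot.spot_in(picture, query): "at" ([x, y, z] in m, in world coordinates, good to about 4 mm: the middle of the surface that is visible of it).
- robot.outline_of(picture, query): "region" (420x560 bool, what is visible of it).
- robot.place_of(picture, query): "at" ([x, y, z] in m, in world coordinates, good to about 4 mm: a listed point, or the origin of a listed thing).
The state is a dict: "time": time; "q": joint angles; "joint_velocities": joint speeds; "joint_torque": joint torques, N m; "position": TCP position; "tool_rot": TCP orientation; "ft_force": force on the tool from outside, world axes, zero at the start; "moment": the same for the moment, N m; "grip_width": finger opening in m; "grip_force": force on a finger pad.
Only numpy, scipy, OpenCV 4.12 (cv2) and the standard library are available. Lean on these libraries where they do the work, as an engineer would, in place of code of your own. Each camera call takes 0.05 s, during which the arm holds its last target. There are 200 camera calls.

TASK

Get the pine batten ready for its next saw cut: flip the red length stop down until it rests, and push the batten so that it lies flush along the fence with its end butted up to the red stop, across the saw kerf. Only push with the fingertips, never pick the batten up. Leave the blue stop flipped up and do not disturb the tape measure, try square, battery pack or saw.

Things in the scene. Friction and masses are not known exactly. Their poses are not given: they have to be found in the camera images.
- board: Fixed white-faced sawing board 260 (x) x 600 (y) x 18 mm thick, flat on the bench; origin at the centre of its underside, x towards its fence, y along the fence, z up. The beech fence runs the whole length: work face at x = +85 mm, 28 mm thick, top 58 mm above the bench; an 8 mm aluminium track on it carries two flip stops, both on the +y side of the kerf.
- kerf (a point): Saw kerf, a dark line across the board and a slot in the fence: this point is at the foot of the fence's work face where the kerf meets it (board x = 85, y = 20 mm, on the board's top, 18 mm above the bench). Axes as the board's.
- batten_center (a point): Centre (half-way up) of the loose planed pine batten: 44 mm wide (x), 220 mm long (y), 27 mm high, 0.1 to 0.2 kg. It lies flat on the board in front of the fence, skewed, on the -y side of both stops, and slides at a push of about 1 N. Its +y end is the one that goes to the stop.
- stop_red: Dark fixed carriage of the red flip stop, clamped on the fence; either stop may be the nearer to the kerf. Axes as the board's. Origin under its middle, 14 mm behind the fence face, 66 mm above the bench. The arm's hinge pin, along y, is 4 mm towards -x and 16 mm above the origin. Arm 16 mm wide: the batten's end meets the flat side at y = -8 mm. Black clamp knob behind.
- red_arm (a joint): Hinge of the red arm: 0 = down, at its rest; up to 1.5 rad. Starts raised 0.9 to 1.25, stays where left (stiff, 0.12 N m). Press it down from above where it juts out in front of the fence. Down, its flat top is 89 mm above the bench and reaches 46 mm from the pin towards -x; its paddle hangs 3 to 36 mm in front of the fence face, to 6 mm above the board.
- stop_blue: Dark fixed carriage of the blue flip stop, same make, size and axes as the red one, 55 mm or more to one side of it along the fence. With its arm raised, the batten passes under it along the fence with about 10 mm to spare.
- blue_arm (a joint): Hinge of the blue stop's arm: 0 = down; starts raised at 0.9 to 1.25 rad, and is to stay up.
- tape: Loose yellow tape measure, 36 x 68 x 52 mm high, standing on the board near the edge away from the fence, at its +y half. Origin under its centre. Leave alone.
- square: Loose try square lying on the bench to the robot's left: dark wooden stock 110 mm along its x (24 wide, 16 high), steel blade reaching 160 mm to its +y. Origin under the middle of the stock. Leave alone.
- battery: Loose blue battery pack, 70 x 110 x 25 mm high, on the bench to the robot's right. Origin under its centre. Leave alone.
- saw: Loose back saw lying flat on the bench behind the fence, 350 mm long, 20 mm high: blade 260 mm towards its +x from the origin, handle 90 mm towards its -x. Leave alone.
Not all that is in view belongs to the job. Of the things shaped like the part that bears batten_center, the wooden one is meant.

How it is judged:
By the outcome, as a careful person would: the job done as asked, in the order asked, and still so for the second after the job is handed in, with the robot touching nothing.
It also fails if it takes over 58 s, if anything falls off the work surface, if the arm or the gripper's body presses on something with over 40 N, if the wrist force passes 120 N, or if a joint passes its speed limit or range.

## Working session

There is one attempt and no reset: what is moved stays moved. The work goes in short steps, Python scripts to look and compute and a tool call to move; the robot and the scene stay as the last step left them, time stands still between calls to the robot, and variables do not carry over. Pictures are saved under pics/ and viewed, at most 10 in all, crops included, and the job is handed in when it is done.

Besides the shell and the picture viewer there is one more tool, called after "Emit:" by a JSON object that holds its "op" and its "data", one argument or row to a line. servo_tool: Moves the arm, as the interface text tells. Its arguments: {"type":"object","properties":{"rows":{"type":"array","items":{"type":"number"}},"newtons":{"type":"number"}},"required":["rows"]}

```bash
mkdir -p pics; cat > h.py <<'E'
import numpy as np, cv2
from rig import robot
def cam(n,f=None):
    p=robot.camera(n)
    if f: cv2.imwrite('pics/'+f,p['pixels'][:,:,::-1])
    return p
def proj(p,X):
    return cv2.projectPoints(np.float64(X).reshape(-1,1,3),p['rvec'],p['tvec'],p['intrinsics'],np.float64(p['dist']))[0].reshape(-1,2)
def unproj(p,uv,z):
    n=cv2.undistortPoints(np.float64(uv).reshape(-1,1,2),p['intrinsics'],np.float64(p['dist'])).reshape(-1,2)
    R=cv2.Rodrigues(np.float64(p['rvec']))[0];t=np.float64(p['tvec']).reshape(3)
    c=-R.T@t; d=np.c_[n,np.ones(len(n))]@R
    return c+d*((z-c[2])/d[:,2])[:,None]
E
python3 - <<'E'
from h import *
np.set_printoptions(precision=3,suppress=True)
for n in ('scene','top'):
    p=cam(n,n+'0.png')
    for q in ['board','kerf','batten_center','stop_red','stop_blue','tape','square','battery','saw']:
        r=robot.place_of(p,q)
        print(n,q,[(np.round(a['at'],3),round(a['score'],2),proj(p,a['at']).round()[0]) for a in r[:3]])
o=robot.get_obs();print(o['position'],o['tool_rot'],o['time'],o['grip_width'])
E
```

```text
scene board [(array([ 0.549,  0.044, -0.   ]), 0.8, array([287., 230.])), (array([0.663, 0.14 , 0.065]), 0.72, array([343., 210.]))]
scene kerf [(array([0.637, 0.055, 0.02 ]), 0.95, array([317., 234.]))]
scene batten_center [(array([0.268, 0.23 , 0.012]), 0.83, array([251., 172.])), (array([ 0.526, -0.012,  0.033]), 0.65, array([268., 226.])), (array([0.55 , 0.048, 0.002]), 0.43, array([288., 229.]))]
scene stop_red [(array([0.662, 0.137, 0.066]), 0.79, array([343., 210.])), (array([ 0.551,  0.046, -0.003]), 0.42, array([288., 231.]))]
scene stop_blue [(array([0.67 , 0.219, 0.068]), 0.75, array([359., 198.]))]
scene tape [(array([0.485, 0.235, 0.019]), 0.85, array([306., 190.]))]
scene square [(array([0.422, 0.487, 0.006]), 0.58, array([329., 161.]))]
scene battery [(array([ 0.424, -0.419,  0.002]), 0.93, array([113., 308.]))]
scene saw [(array([0.785, 0.038, 0.002]), 0.61, array([364., 265.]))]
top board [(array([ 0.555,  0.043, -0.   ]), 0.94, array([280., 207.])), (array([0.638, 0.057, 0.018]), 0.47, array([275., 182.]))]
top kerf [(array([0.639, 0.053, 0.02 ]), 0.58, array([276., 182.]))]
top batten_center [(array([ 0.52 , -0.014,  0.03 ]), 0.8, array([297., 215.]))]
top stop_red [(array([0.661, 0.14 , 0.063]), 0.66, array([249., 173.]))]
top stop_blue [(array([0.672, 0.222, 0.067]), 0.57, array([225., 170.])), (array([ 0.422, -0.421, -0.002]), 0.55, array([418., 242.]))]
top tape [(array([0.489, 0.242, 0.018]), 0.54, array([221., 227.]))]
top square [(array([0.424, 0.493, 0.001]), 0.69, array([148., 249.]))]
top battery [(array([ 0.422, -0.423, -0.001]), 0.82, array([419., 242.]))]
top saw [(array([0.781, 0.042, 0.004]), 0.55, array([279., 143.]))]
[ 0.214 -0.587  0.223] [ 0.985  0.174 -0.     0.   ] 1.0 0.08669226557043475
```

```bash
python3 - <<'E'
import cv2
a=cv2.imread('pics/top0.png')[120:300,160:400];cv2.imwrite('pics/topc.png',cv2.resize(a,None,fx=3.3,fy=3.3,interpolation=2))
E
```

```text
(no output)
```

View pics/scene0.png

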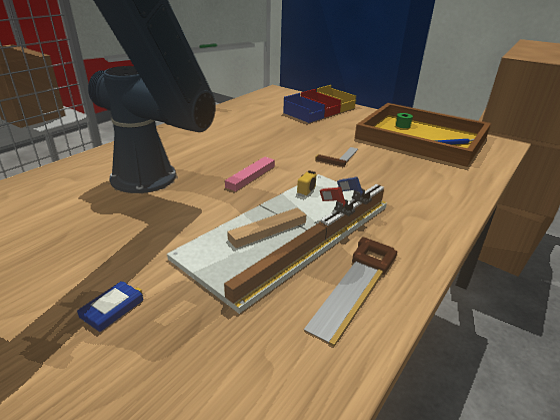

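View pics/topc.png

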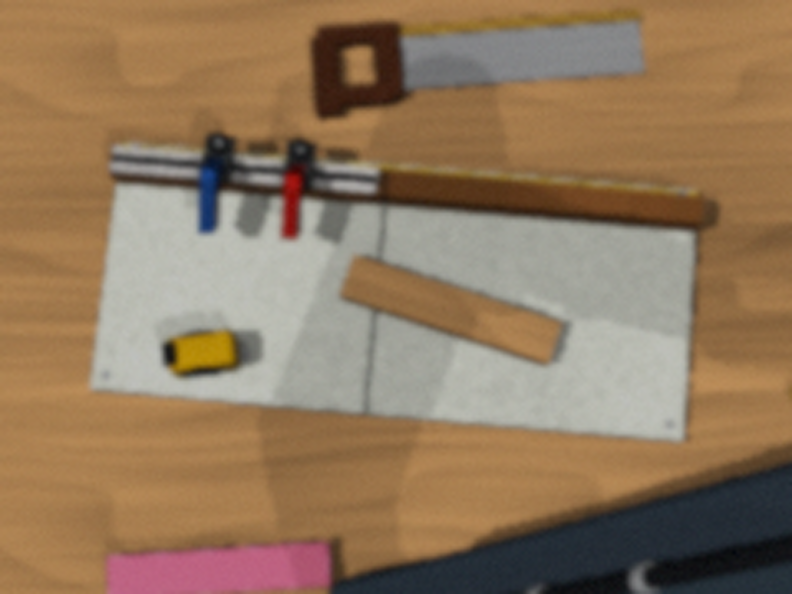

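The wooden batten lies on the board at scene (268,226) and top (297,215). Its look-alike is the pink block at scene (251,172). The batten is the plain wooden piece on the board, and the crop confirms it. The red stop (top 249,173) is nearer the kerf than the blue one (225,170).

```bash
python3 - <<'E'
from h import *
np.set_printoptions(precision=4,suppress=True)
p=cam('top'); s=cam('scene')
uv=lambda l:np.array(l)/3.3+[160,120]
f=unproj(p,uv([[92,388],[685,438],[112,183],[695,228]]),.018);print(f)
for a,b in((0,1),(2,3)):
    d=f[a]-f[b];print('yaw',np.degrees(np.arctan2(-d[0],d[1])))
for c,n in((p,'top'),(s,'scene')):
    R=robot.outline_of(c,'batten_center')
    for r in R[:3]:
        m=r['region'].astype(np.uint8);ct=max(cv2.findContours(m,0,1)[0],key=cv2.contourArea)
        x=unproj(c,ct.reshape(-1,2),.045 if n=='top' else .04)[:,:2]
        (cx,cy),wh,an=cv2.minAreaRect((x*1000).astype(np.float32));print(n,r['score'],cx,cy,wh,an)
        print(cv2.boxPoints(((cx,cy),wh,an)))
for c in(p,s):
  for q in('red_arm','blue_arm'):
    r=robot.spot_in(c,q);print(q,[(a['at'],a['score']) for a in r[:2]])
E
```

```text
[[ 0.4562  0.3524  0.018 ]
 [ 0.389  -0.2425  0.018 ]
 [ 0.6698  0.3342  0.018 ]
 [ 0.6044 -0.2656  0.018 ]]
yaw -6.4434319037492465
yaw -6.222441905716442
top 0.76 520.4253540039062 -11.063133239746094 (223.04067993164062, 52.82941436767578) 69.54166412353516
[[ 456.6974 -106.3169]
 [ 506.1947 -124.7821]
 [ 584.1533   84.1906]
 [ 534.656   102.6559]]
top 0.71 272.12750244140625 220.99380493164062 (47.8468132019043, 217.3670196533203) 1.8577951192855835
[[244.6933 328.8446]
 [251.7401 111.5919]
 [299.5617 113.143 ]
 [292.5149 330.3958]]
scene 0.6 528.9796142578125 -15.327957153320312 (236.11029052734375, 78.66224670410156) 70.10386657714844
[[ 451.8201 -112.9515]
 [ 525.787  -139.7215]
 [ 606.1392   82.2956]
 [ 532.1722  109.0656]]
scene 0.56 299.97698974609375 197.7045440673828 (74.79338836669922, 257.7576904296875) 3.2388389110565186
[[255.3586 324.2647]
 [269.9214  66.9187]
 [344.5954  71.1444]
 [330.0325 328.4904]]
red_arm []
blue_arm []
red_arm [([0.6294, 0.1387, 0.1008], 0.61)]
blue_arm [([0.6374, 0.2165, 0.0986], 0.65), ([0.4937, 0.2155, 0.0566], 0.41)]
```

Emit:
{"op": "servo_tool", "data": {
  "rows": [1,0,0,0,6.6,1,0,0,0,6.6,1,0,0,0,6.6,1,0,0,0,6.6,1,0,0,0,0],
  "newtons": 20
}}

```text
time: 1.82
position: [0.2136, -0.5874, 0.2225]
tool_rot: [0.998, -0.057, 0.0, 0.0]
ft_force: [0.7, -0.1, -0.1]
grip_width: 0.0611
grip_force: 0.0
```

Emit:
{"op": "servo_tool", "data": {
  "rows": [1,0.015,-0.035,0,0,1,0.015,-0.035,0,0,1,0.015,-0.035,0,0,1,0.015,-0.035,0,0,1,0.015,-0.035,0,0]
}}

```text
time: 2.23
position: [0.3082, -0.4203, 0.2226]
tool_rot: [0.999, -0.055, 0.0, 0.0]
ft_force: [0.3, 0.6, 0.5]
grip_width: 0.0281
grip_force: 0.0
```

Emit:
{"op": "servo_tool", "data": {
  "rows": [1,0.015,-0.035,0,0,1,0.015,-0.035,0,0,1,0.015,-0.035,0,0,1,0.015,-0.035,0,0,1,0.015,-0.035,0,0]
}}

```text
time: 2.65
position: [0.4025, -0.2547, 0.2228]
tool_rot: [0.999, -0.054, 0.0, 0.0]
ft_force: [0.3, -0.4, 0.8]
grip_width: 0.0013
grip_force: 0.0
```

Emit:
{"op": "servo_tool", "data": {
  "rows": [1,0.015,-0.035,0,0,1,0.015,-0.035,0,0,1,0.015,-0.035,0,0,1,0.015,-0.035,0,0,1,0.015,-0.035,0,0]
}}

```text
time: 3.07
position: [0.4966, -0.089, 0.2228]
tool_rot: [0.999, -0.054, 0.0, 0.0]
ft_force: [0.6, -0.4, -0.3]
grip_width: 0.0004
grip_force: 0.0
```

Emit:
{"op": "servo_tool", "data": {
  "rows": [1,0.015,-0.035,0,0,1,0.015,-0.035,0,0,1,0.015,-0.035,0,0,1,0,0,0,0,1,0,0,0,0]
}}

```text
time: 3.48
position: [0.5529, 0.0104, 0.2225]
tool_rot: [0.999, -0.053, 0.0, 0.0]
ft_force: [-0.5, -0.4, 0.4]
grip_width: 0.0002
grip_force: 0.0
```

```bash
cat >> h.py <<'E'
Y=np.radians(-6.3);O=np.array([.552,.0435]);EX=np.array([np.cos(Y),np.sin(Y)]);EY=np.array([-EX[1],EX[0]])
def tob(P): d=np.asarray(P)[...,:2]-O; return np.stack([d@EX,d@EY],-1)
def tow(bx,by,z): return np.r_[O+bx*EX+by*EY,z]
E
python3 - <<'E'
from h import *
o=robot.get_obs();x=np.array([1,0,0]);from scipy.spatial.transform import Rotation as R
a=R.from_quat(o['tool_rot']).as_matrix();print(o['time'],o['position'],tob(o['position']),np.degrees(np.arctan2(a[1,0],a[0,0])),o['grip_width'])
E
```

```text
3.4833 [0.55293493 0.01040594 0.22250995] [ 0.00456084 -0.03279161] -6.023132723584789 0.00020017767156067974
```

Emit:
{"op": "servo_tool", "data": {
  "rows": [1,0.0146,-0.0348,0,0,1,0.0146,-0.0348,0,0,1,0.0146,-0.0348,0,0,1,0.0146,-0.0348,0,0,1,0,0,0.03,0]
}}

```text
time: 3.9
position: [0.6338, 0.1447, 0.1986]
tool_rot: [0.999, -0.054, 0.009, -0.002]
ft_force: [1.3, -0.3, 0.3]
grip_width: 0.001
grip_force: 0.0
```

Emit:
{"op": "servo_tool", "data": {
  "rows": [1,0,0,0.03,0,1,0,0,0.02,0,1,0,0,0,0,1,0,0,0,0,1,0,0,0,0]
}}

```text
time: 4.32
position: [0.6269, 0.1392, 0.1439]
tool_rot: [0.998, -0.056, 0.001, -0.0]
ft_force: [0.8, 0.7, 0.3]
grip_width: 0.0004
grip_force: 0.0
```

```bash
python3 - <<'E'
from h import *
o=robot.get_obs();print(o['time'],o['position'],tob(o['position']))
p=cam('scene');a=p['pixels'][140:270,270:430,::-1];cv2.imwrite('pics/s1.png',cv2.resize(a,None,fx=4.5,fy=4.5,interpolation=2))
E
```

```text
4.3167 [0.6269288  0.13922718 0.14387091] [0.06397174 0.10337134]
```

View pics/s1.png

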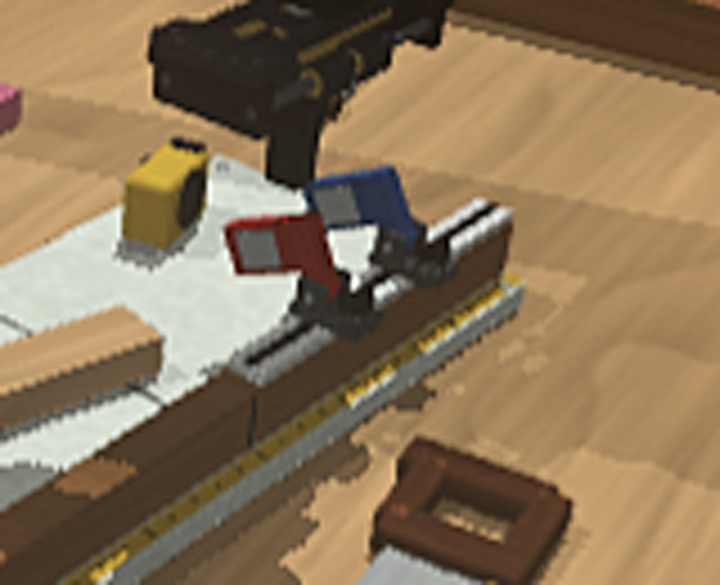

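The raised red arm is at crop (280,245), with the fingertips above it at (290,180). The blue arm (360,200) sits behind them.

```bash
python3 - <<'E'
from h import *
p=cam('scene');c=lambda X:((proj(p,X)-[270,140])*4.5).round()
print(c(robot.get_obs()['position']),c(tow(.063,.1064,.110)),c(tow(.095,.1064,.082)),c(tow(.05,.1064,.1)))
E
```

```text
[[290. 177.]] [[285. 227.]] [[324. 287.]] [[266. 233.]]
```

Emit:
{"op": "servo_tool", "data": {
  "rows": [1,0,-0.002,0.01,0,1,0,0,0.01,0,1,0,0,0.01,0,1,0,0,0.008,0,1,0,0,0,0]
}}

```text
time: 4.83
position: [0.6074, 0.1448, 0.1021]
tool_rot: [0.998, -0.056, -0.021, 0.0]
ft_force: [-26.2, 3.7, 15.7]
grip_width: 0.0003
grip_force: 15.6
```

The tip is sliding off the steep end face, so I'll back off, come in closer to the hinge and press the top.

Emit:
{"op": "servo_tool", "data": {
  "rows": [1,-0.02,0,0,0,1,-0.02,0,0,0,1,0,0,-0.03,0,1,0,0,-0.01,0,1,0,0,0,0]
}}

```text
time: 5.25
position: [0.5892, 0.1472, 0.1472]
tool_rot: [0.998, -0.056, 0.004, -0.0]
ft_force: [0.2, -0.2, 0.7]
grip_width: 0.0004
grip_force: 0.0
```

```bash
python3 - <<'E'
from h import *
o=robot.get_obs();print(o['time'],o['position'],tob(o['position']),o['ft_force'])
p=cam('scene');a=p['pixels'][140:270,270:430,::-1];cv2.imwrite('pics/s2.png',cv2.resize(a,None,fx=4.5,fy=4.5,interpolation=2))
E
```

```text
5.25 [0.58921309 0.1471639  0.14723327] [0.02561287 0.10712142] [ 0.20391931 -0.1974816   0.7106208 ]
```

View pics/s2.png

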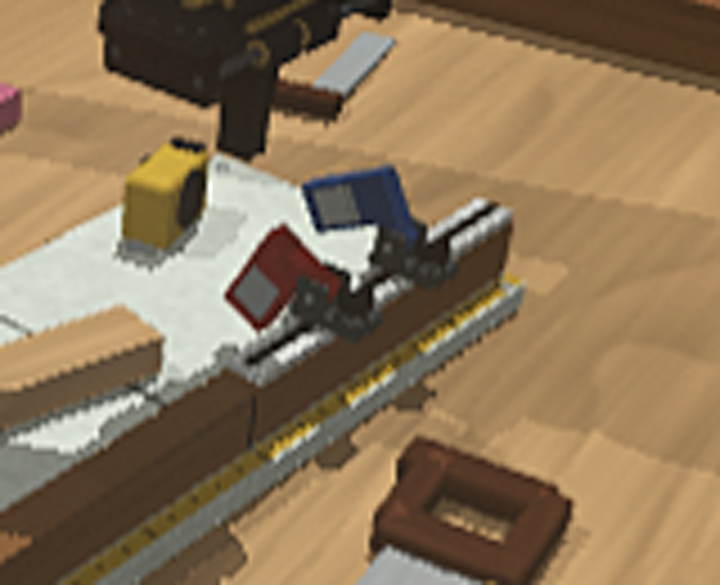

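The red arm is now about half lowered (crop 280,280), and blue is untouched.

Emit:
{"op": "servo_tool", "data": {
  "rows": [1,0.022,0,0,0,1,0.022,0,0,0,1,0,0,0,0,1,0,0,0.02,0,1,0,0,0.01,0]
}}

```text
time: 5.72
position: [0.6296, 0.1415, 0.1121]
tool_rot: [0.998, -0.056, -0.001, 0.0]
ft_force: [-0.9, -0.6, -0.6]
grip_width: 0.0005
grip_force: 0.0
```

Emit:
{"op": "servo_tool", "data": {
  "rows": [1,0,0,0.01,0,1,0,0,0.01,0,1,0,0,0.007,0,1,0,0,0.003,0,1,0,0,0,0]
}}

```text
time: 6.13
position: [0.6284, 0.1419, 0.0891]
tool_rot: [0.998, -0.056, -0.001, 0.0]
ft_force: [-11.2, -1.5, 28.4]
grip_width: 0.0007
grip_force: 14.2
```

Emit:
{"op": "servo_tool", "data": {
  "rows": [1,0,0,0.001,0,1,0,0,0,0,1,0,0,-0.03,0,1,0,0,-0.035,0,1,-0.02,0.02,0,0]
}}

```text
time: 6.55
position: [0.6173, 0.1265, 0.1556]
tool_rot: [0.998, -0.055, 0.011, -0.002]
ft_force: [1.8, -1.0, 1.5]
grip_width: 0.0005
grip_force: 0.0
```

Emit:
{"op": "servo_tool", "data": {
  "rows": [1,-0.028,0.029,0,0,1,-0.028,0.029,0,0,1,-0.028,0.029,0,0,-1,-0.028,0.029,0,0,-1,-0.028,0.029,0,0]
}}

```text
time: 6.97
position: [0.4513, -0.0049, 0.1484]
tool_rot: [0.998, -0.055, 0.001, 0.0]
ft_force: [0.4, -1.5, -0.2]
grip_width: 0.0076
grip_force: 0.0
```

Emit:
{"op": "servo_tool", "data": {
  "rows": [-1,0,0,0,0,-1,0,0,0,0,-1,0,0,0,0,-1,0,0,0,0,-1,0,0,0,0]
}}

```text
time: 7.38
position: [0.4543, -0.0037, 0.1486]
tool_rot: [0.998, -0.055, 0.001, 0.0]
ft_force: [0.1, -0.7, 0.0]
grip_width: 0.0392
grip_force: 0.0
```

```bash
python3 - <<'E'
from h import *
np.set_printoptions(precision=4,suppress=True)
o=robot.get_obs();print(o['time'],o['position'],tob(o['position']),o['ft_force'],o['grip_width'])
s=cam('scene');p=cam('top')
a=s['pixels'][140:270,270:430,::-1]
cv2.imwrite('pics/s3.png',np.hstack([cv2.resize(a,(400,325)),cv2.resize(p['pixels'][120:250,190:350,::-1],(400,325))]))
E
```

```text
7.3833 [ 0.4543 -0.0037  0.1486] [-0.092  -0.0577] [ 0.1313 -0.7013  0.0466] 0.03915457188074161
```

View pics/s3.png

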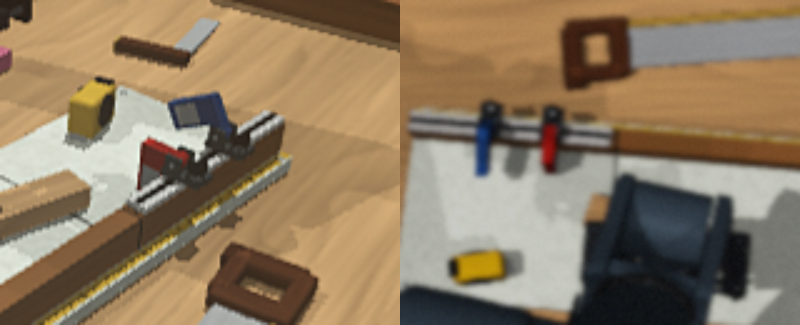

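The red arm is down at (160,160) in the left half and the blue arm is still up. Next I'll lower the open fingers in front of the batten.

Emit:
{"op": "servo_tool", "data": {
  "rows": [-1,-0.01,0,0,0,-1,0,0,0.02,0,-1,0,0,0.02,0,-1,0,0,0,0,-1,0,0,0,0]
}}

```text
time: 7.9
position: [0.4415, -0.0026, 0.108]
tool_rot: [0.998, -0.056, -0.002, -0.0]
ft_force: [0.4, 0.1, 0.2]
grip_width: 0.0801
grip_force: 0.0
```

Emit:
{"op": "servo_tool", "data": {
  "rows": [-1,0,0,0,0,-1,0,0,0.03,0,-1,0,0,0.03,0,-1,0,0,0.02,0,-1,0,0,0.001,0]
}}

```text
time: 8.32
position: [0.4418, -0.0029, 0.0259]
tool_rot: [0.998, -0.056, -0.002, -0.0]
ft_force: [-0.5, 0.8, 1.2]
grip_width: 0.0871
grip_force: 0.0
```

```bash
python3 - <<'E'
from h import *
o=robot.get_obs();print(o['time'],o['position'],tob(o['position']),o['ft_force'],o['grip_width'])
E
```

```text
8.3167 [ 0.44178648 -0.00285202  0.02585019] [-0.10446152 -0.0581663 ] [-0.46720624  0.79689407  1.19310889] 0.08710861963261318
```

Emit:
{"op": "servo_tool", "data": {
  "rows": [-1,0.012,0,0,0,-1,0.012,0,0,0,-1,0.008,0,0,0,-1,0.008,0,0,0,-1,0.008,0,0,0]
}}

```text
time: 8.73
position: [0.4909, -0.0084, 0.0287]
tool_rot: [0.998, -0.056, 0.0, 0.0]
ft_force: [-1.4, -0.7, 0.1]
grip_width: 0.0873
grip_force: 0.5
```

Emit:
{"op": "servo_tool", "data": {
  "rows": [-1,0.008,0,0,0,-1,0.008,0,0,0,-1,0.008,0,0,0,-1,0.008,0,0,0,-1,0.008,0,0,0]
}}

```text
time: 9.15
position: [0.5303, -0.0128, 0.0275]
tool_rot: [0.998, -0.056, -0.001, -0.0]
ft_force: [-1.8, 0.8, 1.6]
grip_width: 0.0872
grip_force: 0.9
```

Emit:
{"op": "servo_tool", "data": {
  "rows": [-1,0.008,0,0,0,-1,0.008,0,0,0,-1,0.008,0,0,0,-1,0.006,0,0,0,-1,0,0,0,0]
}}

```text
time: 9.57
position: [0.5628, -0.0168, 0.0276]
tool_rot: [0.998, -0.056, 0.002, 0.0]
ft_force: [0.1, -0.6, 0.1]
grip_width: 0.0868
grip_force: 0.0
```

```bash
python3 - <<'E'
from h import *
o=robot.get_obs();print(o['time'],o['position'],tob(o['position']),o['ft_force'],o['grip_width'])
s=cam('scene');a=s['pixels'][170:330,200:400,::-1];cv2.imwrite('pics/s4.png',cv2.resize(a,(750,600)))
E
```

```text
9.5667 [ 0.56278397 -0.01683674  0.02764759] [ 0.01733985 -0.058789  ] [ 0.10346224 -0.57819934  0.09850298] 0.08675959885896894
```

View pics/s4.png

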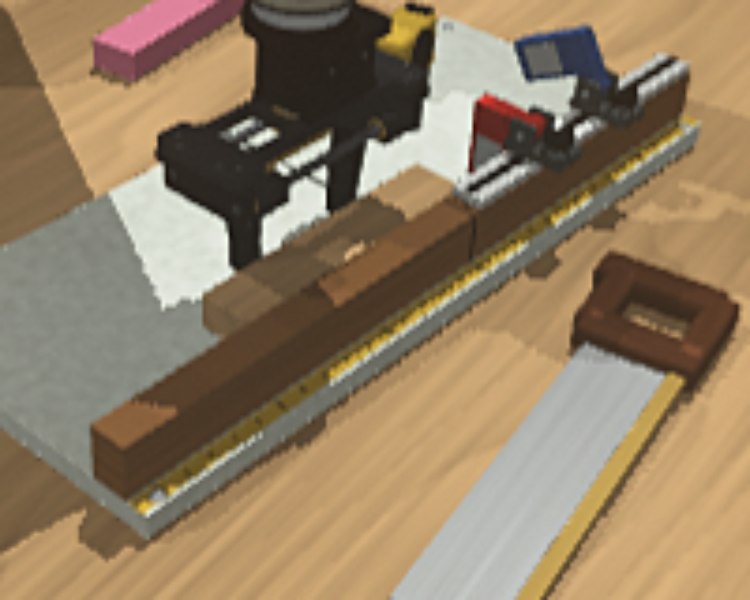

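The batten (330,250) is squared up ahead of the two fingers and almost at the fence; I'll press on.

Emit:
{"op": "servo_tool", "data": {
  "rows": [-1,0.005,0,0,0,-1,0.005,0,0,0,-1,0.004,0,0,0,-1,0.003,0,0,0,-1,0,0,0,0]
}}

```text
time: 10.03
position: [0.5735, -0.0176, 0.0273]
tool_rot: [0.998, -0.056, -0.004, -0.001]
ft_force: [-7.0, 1.0, 4.3]
grip_width: 0.0869
grip_force: 3.2
```

```bash
python3 - <<'E'
from h import *
o=robot.get_obs();print(o['time'],o['position'],tob(o['position']),o['ft_force'],o['moment'])
E
```

```text
10.0333 [ 0.57354678 -0.01756115  0.02731693] [ 0.02811716 -0.05832797] [-7.03565406  1.00091699  4.25321796] [-0.2117786   1.08202301 -0.32060448]
```

Emit:
{"op": "servo_tool", "data": {
  "rows": [-1,-0.02,0,0,0,1,0,0,-0.03,0,1,0,0,-0.04,0,1,0,0.04,0,0,1,0,0.04,0,0]
}}

```text
time: 10.45
position: [0.5509, -0.0953, 0.1005]
tool_rot: [0.999, -0.053, 0.004, 0.001]
ft_force: [0.3, -0.4, -0.3]
grip_width: 0.068
grip_force: 0.0
```

Emit:
{"op": "servo_tool", "data": {
  "rows": [1,0.015,0.037,0,0,1,0.015,0.037,0,0,1,0.015,0.01,0,0,1,0,0,0,0,1,0,0,0,0]
}}

```text
time: 10.87
position: [0.584, -0.185, 0.0976]
tool_rot: [0.998, -0.057, 0.0, 0.0]
ft_force: [-0.9, -0.1, -0.7]
grip_width: 0.0346
grip_force: 0.0
```

Emit:
{"op": "servo_tool", "data": {
  "rows": [1,0,0,0,0,1,0,0,0,0,1,0,0,0,0,1,0,0,0,0,1,0,0,0,0]
}}

```text
time: 11.28
position: [0.5832, -0.183, 0.0976]
tool_rot: [0.998, -0.055, -0.0, -0.0]
ft_force: [-0.1, 0.0, -0.6]
grip_width: 0.0038
grip_force: 0.0
```

```bash
python3 - <<'E'
from h import *
o=robot.get_obs();print(o['time'],o['position'],tob(o['position']),o['ft_force'],o['grip_width'])
s=cam('scene')
for q in [robot.place_of(s,'batten_center')]: print([(tob(a['at']),a['score']) for a in q])
c=lambda X:((proj(s,X)-[200,170])*3.75).round()
for y in(-.18,-.17,-.16): print(y,c(tow(.041,y,.045)),c(tow(.085,y,.045)))
a=s['pixels'][170:330,200:400,::-1];cv2.imwrite('pics/s5.png',cv2.resize(a,(750,600)))
E
```

```text
11.2833 [ 0.58320652 -0.18300293  0.09760059] [ 0.0558732  -0.22171064] [-0.14656147  0.02553471 -0.62379383] 0.003845955174219612
[(array([-0.30173255,  0.15683673]), 0.78), (array([ 0.06085941, -0.04640186]), 0.61)]
-0.18 [[192. 314.]] [[242. 345.]]
-0.17 [[203. 307.]] [[253. 337.]]
-0.16 [[214. 300.]] [[265. 330.]]
```

View pics/s5.png

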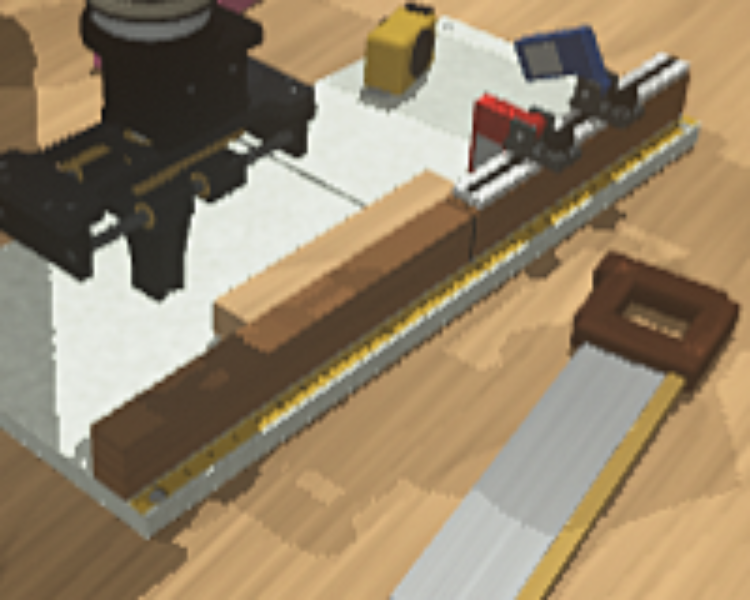

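The batten now lies along the fence, with its -y end at crop (215,300), about by = -0.16. The fingers are clear behind that end.

Emit:
{"op": "servo_tool", "data": {
  "rows": [1,0.006,0,0.03,0,1,0,0,0.03,0,1,0,0,0.011,0,1,0,-0.01,0,0,1,0,-0.01,0,0]
}}

```text
time: 11.8
position: [0.5913, -0.1642, 0.0262]
tool_rot: [0.998, -0.057, -0.001, -0.0]
ft_force: [0.4, 0.3, 0.1]
grip_width: 0.001
grip_force: 0.0
```

Emit:
{"op": "servo_tool", "data": {
  "rows": [1,0,-0.01,0,0,1,0,-0.008,0,0,1,0,-0.006,0,0,1,0,-0.006,0,0,1,0,-0.006,0,0]
}}

```text
time: 12.22
position: [0.5963, -0.1286, 0.0275]
tool_rot: [0.998, -0.055, 0.001, 0.001]
ft_force: [-0.8, -2.7, 2.3]
grip_width: 0.0
grip_force: 1.2
```

Emit:
{"op": "servo_tool", "data": {
  "rows": [1,0,-0.006,0,0,1,0,-0.005,0,0,1,0,-0.005,0,0,1,0,-0.003,0,0,1,0,0,0,0]
}}

```text
time: 12.63
position: [0.5977, -0.1092, 0.0265]
tool_rot: [0.998, -0.056, -0.0, -0.0]
ft_force: [-0.6, -0.1, 0.1]
grip_width: 0.0007
grip_force: 0.0
```

```bash
python3 - <<'E'
from h import *
o=robot.get_obs();print(o['time'],o['position'],tob(o['position']),o['ft_force'],o['grip_width'])
E
```

```text
12.6333 [ 0.59767334 -0.10919896  0.02645306] [ 0.06215383 -0.14676488] [-0.59539514 -0.05695031  0.09701003] 0.0006654457277834604
```

About 10 mm is left; I'll creep in until the force rises.

Emit:
{"op": "servo_tool", "data": {
  "rows": [1,0,-0.004,0,0,1,0,-0.003,0,0,1,0,-0.003,0,0,1,0,0,0,0,1,0,0,0,0]
}}

```text
time: 13.05
position: [0.5986, -0.0996, 0.0263]
tool_rot: [0.998, -0.056, -0.0, -0.0]
ft_force: [0.6, 0.2, -0.6]
grip_width: 0.0003
grip_force: 0.0
```

Emit:
{"op": "servo_tool", "data": {
  "rows": [1,0,-0.002,0,0,1,0,-0.002,0,0,1,0,0,0,0]
}}

```text
time: 13.3
position: [0.5992, -0.0957, 0.0264]
tool_rot: [0.998, -0.056, -0.0, -0.0]
ft_force: [0.9, -0.6, 0.2]
grip_width: 0.0002
grip_force: 0.0
```

Emit:
{"op": "servo_tool", "data": {
  "rows": [1,0,-0.002,0,0,1,0,-0.002,0,0,1,0,-0.001,0,0]
}}

```text
time: 13.55
position: [0.6001, -0.0932, 0.0267]
tool_rot: [0.998, -0.055, 0.0, 0.002]
ft_force: [-1.9, -10.3, -0.7]
grip_width: 0.0008
grip_force: 5.0
```

```bash
python3 - <<'E'
from h import *
o=robot.get_obs();print(o['time'],o['position'],tob(o['position']),o['ft_force'],o['grip_width'])
s=cam('scene');t=cam('top')
a=s['pixels'][170:290,230:390,::-1];cv2.imwrite('pics/s6.png',cv2.resize(a,(800,600)))
E
```

```text
13.55 [ 0.6001112  -0.09321773  0.02668068] [ 0.06282328 -0.13061264] [ -1.88252739 -10.34035242  -0.74484227] 0.0007570648978592145
```

View pics/s6.png

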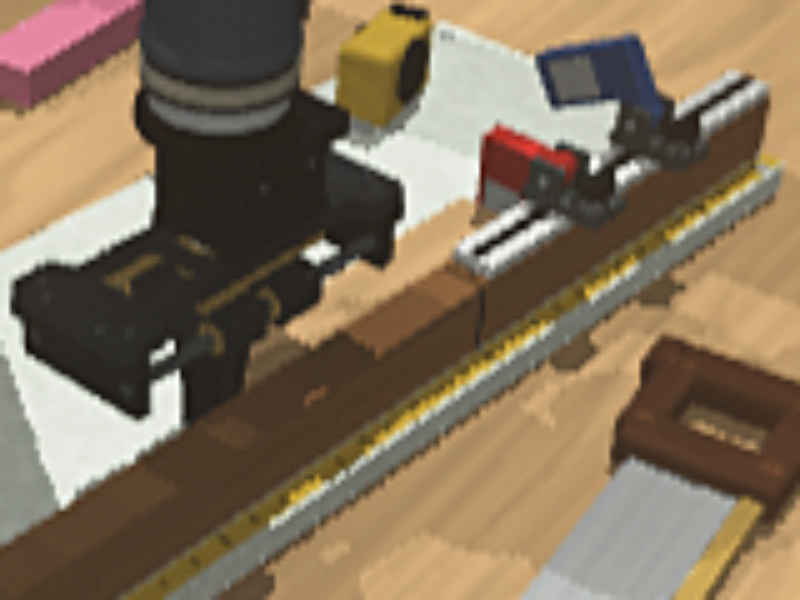

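The force has risen to 10 N, so the batten end is butted against the red paddle (480,205). I'll press it against the fence once more to be sure it is flush.

Emit:
{"op": "servo_tool", "data": {
  "rows": [1,0,0.03,0,0,1,0,0,-0.04,0,1,0,0,-0.04,0,-1,-0.03,0,0,0,-1,-0.03,0,0,0]
}}

```text
time: 14.07
position: [0.5401, -0.1157, 0.1093]
tool_rot: [0.998, -0.056, 0.004, 0.001]
ft_force: [-1.3, -0.1, -1.0]
grip_width: 0.0075
grip_force: 0.0
```

Emit:
{"op": "servo_tool", "data": {
  "rows": [-1,-0.015,-0.035,0,0,-1,0,-0.035,0,0,-1,0,-0.035,0,0,-1,0,-0.03,0,0,-1,0,0,0,0]
}}

```text
time: 14.48
position: [0.5366, 0.0265, 0.1068]
tool_rot: [0.999, -0.054, -0.0, -0.001]
ft_force: [0.1, 0.1, -0.0]
grip_width: 0.0392
grip_force: 0.0
```

Emit:
{"op": "servo_tool", "data": {
  "rows": [-1,0,0,0,0,-1,0,0,0,0,-1,0,0,0,0,-1,0,0,0,0,-1,0,0,0,0]
}}

```text
time: 14.9
position: [0.5371, 0.0205, 0.1065]
tool_rot: [0.998, -0.057, -0.0, 0.0]
ft_force: [0.9, -0.3, -0.3]
grip_width: 0.0724
grip_force: 0.0
```

Emit:
{"op": "servo_tool", "data": {
  "rows": [-1,0,0,0.035,0,-1,0,0,0.035,0,-1,0,0,0.01,0,-1,0,0,0,0,-1,0,0,0,0]
}}

```text
time: 15.32
position: [0.537, 0.0212, 0.0265]
tool_rot: [0.998, -0.056, -0.001, -0.0]
ft_force: [-0.6, -0.3, 0.1]
grip_width: 0.0865
grip_force: 0.0
```

```bash
python3 - <<'E'
from h import *
o=robot.get_obs();print(o['time'],o['position'],tob(o['position']),o['ft_force'],o['grip_width'])
E
```

```text
15.3167 [0.53696743 0.02115546 0.02648372] [-0.01248983 -0.02385919] [-0.63872593 -0.27729894  0.08024198] 0.08653225977076011
```

Previous contact was at bx = 0.028 with 7 N, so I'll advance about 0.043 in all.

Emit:
{"op": "servo_tool", "data": {
  "rows": [-1,0.012,0,0,0,-1,0.01,0,0,0,-1,0.008,0,0,0,-1,0.006,0,0,0,-1,0.004,0,0,0]
}}

```text
time: 15.73
position: [0.5774, 0.017, 0.0279]
tool_rot: [0.998, -0.056, 0.0, 0.0]
ft_force: [-5.3, 0.3, 3.4]
grip_width: 0.0869
grip_force: 2.3
```

Emit:
{"op": "servo_tool", "data": {
  "rows": [-1,0.003,0,0,0,-1,0.002,0,0,0,-1,0,0,0,0]
}}

```text
time: 15.98
position: [0.5775, 0.0172, 0.0265]
tool_rot: [0.998, -0.056, -0.005, -0.0]
ft_force: [-6.6, -0.4, 4.3]
grip_width: 0.0868
grip_force: 3.2
```

Emit:
{"op": "servo_tool", "data": {
  "rows": [-1,-0.015,0,0,0,-1,-0.02,0,0,0,-1,0,0,-0.04,0,-1,0,0,-0.04,0,-1,-0.02,0.03,-0.02,0]
}}

```text
time: 16.4
position: [0.5299, -0.0054, 0.1305]
tool_rot: [0.999, -0.054, 0.006, 0.0]
ft_force: [1.6, -1.1, 0.8]
grip_width: 0.0872
grip_force: 0.0
```

Emit:
{"op": "servo_tool", "data": {
  "rows": [-1,-0.02,0.035,0,0,-1,-0.02,0.035,0,0,-1,-0.02,0.035,0,0,-1,0,0.035,0,0,-1,0,0.035,0,0]
}}

```text
time: 16.82
position: [0.4428, -0.1751, 0.127]
tool_rot: [0.998, -0.056, -0.0, -0.0]
ft_force: [1.4, 0.2, 0.9]
grip_width: 0.0867
grip_force: 0.0
```

Emit:
{"op": "servo_tool", "data": {
  "rows": [-1,0,0.035,0,0,-1,0,0.035,0,0,-1,0,0.035,0,0,-1,0,0.035,0,0,-1,0,0,0,0]
}}

```text
time: 17.23
position: [0.4301, -0.3216, 0.1274]
tool_rot: [0.998, -0.058, 0.003, 0.004]
ft_force: [1.1, 0.4, 1.3]
grip_width: 0.0868
grip_force: 0.0
```

```bash
python3 - <<'E'
from h import *
o=robot.get_obs();print(o['time'],o['position'],tob(o['position']))
s=cam('scene');t=cam('top')
a=s['pixels'][185:265,260:365,::-1];b=t['pixels'][155:235,230:335,::-1]
cv2.imwrite('pics/s7.png',np.vstack([cv2.resize(x,(394,300),interpolation=2) for x in(a,b)]) if 0 else np.hstack([cv2.resize(x,(400,305),interpolation=2) for x in(a,b)]))
for c in(s,t):
  print([(tob(x['at']),x['score']) for x in robot.place_of(c,'batten_center')])
for r in robot.outline_of(t,'batten_center')[:2]:
    m=r['region'].astype(np.uint8);ct=max(cv2.findContours(m,0,1)[0],key=cv2.contourArea)
    x=tob(unproj(t,ct.reshape(-1,2),.045))*1000;print(cv2.minAreaRect(x.astype(np.float32)))
E
```

```text
17.2333 [ 0.43008098 -0.32157169  0.12741945] [-0.08112185 -0.3762457 ]
[(array([ 0.06203114, -0.01327321]), 0.79)]
[(array([-0.302487  ,  0.15182367]), 0.94), (array([ 0.06180722, -0.01762406]), 0.93)]
((-300.1137390136719, 154.77117919921875), (42.93208312988281, 197.3686981201172), 7.814137935638428)
((58.08527755737305, -13.590591430664062), (219.22776794433594, 52.49164581298828), 89.52938842773438)
```

View pics/s7.png

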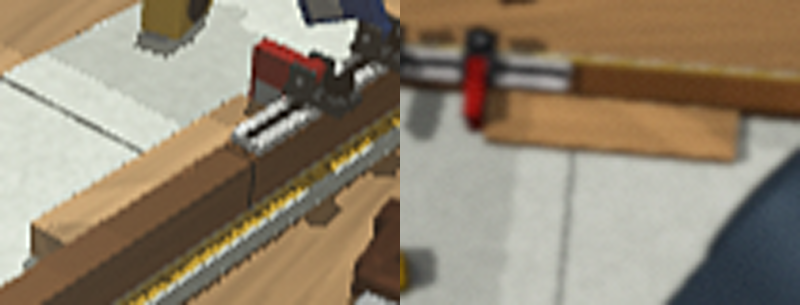

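The batten lies flush along the fence across the kerf, with its end at the red paddle (485,120 in the right half). A last gentle end nudge will make sure the butt is tight.

Emit:
{"op": "servo_tool", "data": {
  "rows": [1,0.029,-0.01,0,0,1,0.029,-0.01,0,0,1,0.029,-0.025,0,0,1,0.029,-0.025,0,0,1,0.028,-0.025,0,0]
}}

```text
time: 17.9
position: [0.5839, -0.2322, 0.1265]
tool_rot: [0.998, -0.055, -0.0, -0.0]
ft_force: [0.3, -0.1, -0.2]
grip_width: 0.0613
grip_force: 0.0
```

Emit:
{"op": "servo_tool", "data": {
  "rows": [1,0,-0.03,0,0,1,0,-0.03,0,0,1,0,-0.02,0,0,1,0,0,0,0,1,0,0,0,0]
}}

```text
time: 18.32
position: [0.5913, -0.1527, 0.1265]
tool_rot: [0.999, -0.054, -0.001, -0.0]
ft_force: [-0.2, -1.1, -0.1]
grip_width: 0.0286
grip_force: 0.0
```

Emit:
{"op": "servo_tool", "data": {
  "rows": [1,0,0,0,0,1,0,0,0,0,1,0,0,0,0,1,0,0,0,0]
}}

```text
time: 18.65
position: [0.5915, -0.1567, 0.1266]
tool_rot: [0.998, -0.057, 0.0, 0.0]
ft_force: [0.8, 0.0, 0.7]
grip_width: 0.0039
grip_force: 0.0
```

```bash
python3 - <<'E'
from h import *
o=robot.get_obs();print(o['time'],o['position'],tob(o['position']),o['grip_width'])
E
```

```text
18.65 [ 0.59150829 -0.15672915  0.1265735 ] [ 0.0612417  -0.19468454] 0.003895907021544586
```

Emit:
{"op": "servo_tool", "data": {
  "rows": [1,0.001,0,0.03,0,1,0,0,0.035,0,1,0,0,0.025,0,1,0,0,0.01,0,1,0,-0.02,0,0]
}}

```text
time: 19.07
position: [0.5935, -0.1389, 0.0238]
tool_rot: [0.998, -0.058, -0.002, -0.0]
ft_force: [0.7, 0.1, -0.2]
grip_width: 0.0003
grip_force: 0.0
```

Emit:
{"op": "servo_tool", "data": {
  "rows": [1,0,-0.015,0,0,1,0,-0.012,0,0,1,0,-0.008,0,0,1,0,-0.004,0,0,1,0,-0.003,0,0]
}}

```text
time: 19.48
position: [0.6002, -0.0935, 0.0275]
tool_rot: [0.998, -0.055, 0.001, 0.0]
ft_force: [-0.6, 0.2, 0.0]
grip_width: 0.0004
grip_force: 0.0
```

Emit:
{"op": "servo_tool", "data": {
  "rows": [1,0,-0.002,0,0,1,0,-0.001,0,0]
}}

```text
time: 19.65
position: [0.6003, -0.0933, 0.0275]
tool_rot: [0.998, -0.055, 0.001, 0.002]
ft_force: [-2.1, -7.8, 3.4]
grip_width: 0.0007
grip_force: 4.1
```

```bash
python3 - <<'E'
from h import *
o=robot.get_obs();print(o['time'],o['position'],tob(o['position']),o['ft_force'])
E
```

```text
19.65 [ 0.60029948 -0.09329195  0.02747381] [ 0.06301857 -0.13066575] [-2.12792132 -7.78319292  3.44853048]
```

Contact came at the same place as before (by = -0.1307), so the end is butted and tight. I'll retreat and hand in.

Emit:
{"op": "servo_tool", "data": {
  "rows": [1,0,0.015,0,0,1,0,0.025,0,0,1,0,0,-0.04,0,1,0,0,-0.04,0,1,0,0,-0.02,0]
}}

```text
time: 20.07
position: [0.5972, -0.1334, 0.1298]
tool_rot: [0.998, -0.057, 0.002, 0.001]
ft_force: [0.5, -0.1, 0.1]
grip_width: 0.0006
grip_force: 0.0
```

Emit:
{"op": "servo_tool", "data": {
  "rows": [1,-0.03,0.02,0,0,1,-0.03,0.02,0,0,1,0,0,0,0,1,0,0,0,0,1,0,0,0,0]
}}

```text
time: 20.48
position: [0.5319, -0.1651, 0.1269]
tool_rot: [0.998, -0.057, 0.001, 0.0]
ft_force: [-0.1, -0.4, -0.2]
grip_width: 0.0006
grip_force: 0.0
```

```bash
python3 - <<'E'
from h import *
s=cam('scene');t=cam('top')
for c in(s,t):
  for q in('batten_center','tape','square','battery','saw'):print(q,[(x['at'],round(x['score'],2)) for x in robot.place_of(c,q)[:2]])
print(robot.hand_in())
E
```

```text
batten_center [([0.6123, 0.0253, 0.0347], 0.86), ([0.2707, 0.2313, 0.0094], 0.73)]
tape [([0.4851, 0.2325, 0.0183], 0.61)]
square [([0.4232, 0.4904, 0.0048], 0.51)]
battery [([0.4248, -0.4184, -0.0025], 0.59)]
saw [([0.7866, 0.0392, 0.0013], 0.8)]
batten_center [([0.2673, 0.2297, 0.0152], 0.9), ([0.6092, 0.022, 0.0312], 0.56)]
tape [([0.4892, 0.2389, 0.0176], 0.77)]
square [([0.421, 0.4932, 0.0011], 0.6)]
battery [([0.4218, -0.4198, -0.0029], 0.67), ([0.7819, 0.0415, 0.0003], 0.44)]
saw [([0.7801, 0.0405, 0.003], 0.66)]
the job is handed in; nothing more can be done
None
```

The job is handed in, at about 20.5 s of the 58 s allowed: red stop down at its rest, batten pushed flush along the fence and butted to the red stop across the kerf, blue stop still up, and the tape, square, battery and saw not disturbed.

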